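Set up the cane stand and hold its leg clamped at the mark

TASK

First drop the long cane end-down into the funnel-mouthed tube of the steel cane stand. Then draw the stand's spring-loaded leg out until its pointer is over the index clip, and only there slide the leg's cam lever fully shut. Finish while still holding the leg at the clip with the cam pinched shut, so that I can fit the lock pin while you hold; leave everything else where it stands.

Things in the scene. Friction and masses are not known exactly. Their poses are not given: they have to be found in the camera images.
- cane: The long cane: plain wooden rod, 16 mm diameter, 180 mm long, about 30 g. It stands upright in one of the two holes of the wooden cane block, its foot on the table. Origin at the centre of its foot, z along the rod to its top.
- cane_top (a point): Centre of the top end of the long cane.
- short_cane: The other cane, not to be used: same wood and diameter but only 105 mm long, upright in the other hole of the block. Origin at the centre of its foot.
- block: Fixed wooden cane block, 60 (its x) x 130 (its y) x 45 mm high, with two through holes of 20 mm diameter on its y axis at y = -35 and +35 mm. Origin at the centre of its underside. To clear the other cane, grasp the long cane with the fingers closing along the block's x.
- stand: The steel cane stand, fixed to the table: a base plate 350 x 110 x 6 mm. Origin on the table, z up. Its x axis is the direction in which the leg slides outward. In this frame: the funnel-mouthed tube stands at x = -90, y = 0 mm; an open channel (side walls to 26 mm high, 52 mm wide outside) runs from x = 0 to 200 mm and guides the leg.
- holder_mouth (a point): Centre of the mouth of the upright tube, 82 mm above the table. The mouth is flared from about 32 mm to 22 mm inside diameter in the top 12 mm; the tube's outside is 34 mm, 44 mm at the mouth.
- holder_floor (a point): Centre of the floor inside the tube, 18 mm above the table, where the cane's foot comes to rest.
- leg (a joint): How far the leg is drawn out of the stand, in m along the stand's x: 0 = retracted (start), 0.11 = end stop. A spring pulls it back with 2.4 N at 0 rising to 5.4 N at 0.1; friction about 1 N. It retracts when let go, even with the cam shut.
- leg_grip (a point): Middle of the leg's head, 62 mm above the table, midway between the two gripped faces when the cam is shut; moves with the leg. In stand axes from here: the upright thumb plate (part of the leg) has its outer face at y = -16 mm, spans x -24 to +20 mm and reaches from 36 to 86 mm above the table. Beside the head nothing is higher than 33 mm.
- cam_face (a point): Middle of the outer face of the cam lever's steel paddle, 34 mm wide, 40 to 86 mm above the table, opposite the thumb plate; moves with leg and cam. From leg_grip it lies at stand y = +30 mm open, +16 mm shut, x = -4 mm.
- crossbar (a point): Middle of the inner face of the upright crossbar at the head's outer end, 20 mm outward (stand x) of leg_grip, 100 mm wide in the stand's y, from 33 to 67 mm above the table (the point is at 55 mm); moves with the leg. Fingers standing on both sides of the head can push the leg outward by this face.
- pointer (a point): Tip of the leg's thin steel pointer, 30 mm above the table, 55 mm behind the middle of the head (stand x) and 45 mm to the stand's +y side; it moves with the leg.
- clip: The brass index clip on the channel's +y wall, fixed, 12 mm wide along the stand's x, 25 mm long overall across it, top 29 mm above the table. Origin at the middle of its 12 mm width, axes parallel to the stand's. The leg is at its length mark when the pointer lies within the clip's width. The mark is 40 to 85 mm out from the retracted position.
- cam (a joint): Travel of the cam lever, m: 0 = open (start), 0.014 = fully shut. The paddle slides straight along the stand's -y towards the thumb plate, so pinching paddle and thumb plate together shuts it: pinched width 46 mm open, 32 mm shut. A spring opens it again when let go; shutting takes 5 to 8 N.
- cup: Bystander: stainless steel jacks cup, 70 mm across, 85 mm high, on the left beyond the cane block. Origin at the centre of its underside.
- ball_center (a point): Bystander: centre of a purple silicone ball, 54 mm across, resting in a fixed terracotta saucer beyond the stand.
- jar: Bystander: screw-top glass spice jar, 48 mm across, 95 mm high, just beyond the stand. Origin at the centre of its underside.
Things that resemble listed ones, but are neither listed nor needed, are in the scene too. Leave any red look-alike of the cane alone.

How it is judged:
On the way, in this order (a step that is already met when the one before it is completed fails the run):
1. the long cane stands in the tube, let go, before the leg is drawn out to the clip (horizontal distance between cane and holder_floor below 0.006 m and height (world z) of cane below 0.025 m and angle between cane's own z axis and vertical below 0.15 rad and contact force between the fingers and cane below 0.05 N and value of joint leg below 0.03 m), for 0.2 s.
2. the leg is drawn out with its pointer over the clip, the cam still open (x of pointer in the frame of clip between -0.006 and 0.006 m and value of joint cam below 0.006 m), for 0.1 s.
At the end, for the whole second after the job is handed in: Long cane on the tube's floor (foot within 6 mm of the axis, under 25 mm high, tilt under 0.15 rad); pointer within 6 mm of the clip's middle along the stand's x, at rest; cam at 11.5 mm or more of its 14 mm; fingers still pressing the stand's leg head with over 3 N (horizontal distance between cane and holder_floor below 0.006 m and height (world z) of cane below 0.025 m and angle between cane's own z axis and vertical below 0.15 rad and x of pointer in the frame of clip between -0.006 and 0.006 m and value of joint cam above 0.0115 m and contact force between the fingers and stand above 3 N and velocity of joint leg between -0.01 and 0.01 m/s); the arm keeps its last pose, push and grip.
It fails at once if the cam is shut (over 10 mm) while the pointer is more than 10 mm off the clip's middle (value of joint cam above 0.01 m and (x of pointer in the frame of clip above 0.01 m or x of pointer in the frame of clip below -0.01 m)).
It fails at once if a bystander is moved more than 30 mm or knocked over (distance of any of short_cane, cup, jar, ball_center from where it was at the start of the episode above 0.03 m or angle between any of short_cane, cup, jar's own z axis and vertical above 0.5 rad).
It also fails if it takes over 48 s, if anything falls off the work surface, if the arm or the gripper's body presses on something with over 40 N, if the wrist force passes 120 N, or if a joint passes its speed limit or range.

ROBOT

A 6-joint arm with a two-finger parallel gripper is mounted at the origin on the work surface. World frame = base frame: x ahead of the robot, y to its left, z up, the work surface at z = 0. Lengths are in m, angles in rad, forces in N, time in s.
With the tool pointing down it reaches from about 0.225 to 0.875 m from the base axis. Payload 3.4 kg.
Tool frame: the origin (TCP) lies on the centre line of the jaws, within the pads' length; the fingertips stand 11 mm ahead of it and the grasp point (between the pads) lies 8 mm behind it; z points along the fingers, y is the line along which they close (so a half turn about z gives the same grasp; the last joint's range is limited). The gripper opens to 85 mm and grips with 20 to 120 N. Pads are 22 mm wide; open, the fingers measure 114 mm over their backs; the gripper's body (76 mm by 85 mm) begins 54 mm behind the grasp point. The pads swing forward as they close: fully open they stand 13 mm farther back than shut.
Start: joints at [1.101, 0.276, 1.505, -0, 1.361, -0.121], TCP at [0.197, 0.54, 0.242] pointing down, gripper open.
Joint ranges: [-2.89, 2.89], [-0.75, 2.08], [0.22, 2.7], [-1.18, 4.32], [0.11, 2.71], [-2.7, 2.7]. Speed limits (rad/s): [2.57, 2.57, 3.14, 3.14, 3.14, 3.14].

INTERFACE

Orientations are given as a unit quaternion [w, x, y, z].
In Python, from rig import manip, eyes, job gives the robot as it stands.
- The arm moves only by the tool drive_tool, never from a script. Its argument "rows" is a list of rows, each a list of 3 entries, a list of its own where there are three numbers: the turn, a rotation vector about the world's x, y, z in rad, then the shift along the world's x, y, z in cm, then the finger opening in cm, from 0 to 8.54. A call has 1 to 8 rows; each row shifts and turns the commanded pose from where the row before left it; what a row does not reach is not made up. A row lasts 1/8 s, in which the tool goes at most 62.5 mm and 10.7 degrees, less where a joint would pass 70% of its speed; a pose out of reach is approached as far as the arm can. A call is refused whole if a number of a shift passes 6.25 or a number of a turn 0.188, either way. A call with a gripper value outside its range is refused whole. The fingers move at their own pace and stop on an object; "force" is the grip in N (left out, the last holds). Time passes only in rows, so rows that do not move let the fingers close. It gives the time, the measured TCP pose, the force, the opening and the grip force at its end, in the units of the state.
- manip.get_state(): the state, without advancing time (a new reading comes with each control period).
- eyes.get_image(name): name is "scene" or "top" or "wrist"; returns the picture (384x512x3 uint8, red, green, blue); there is no depth.
- eyes.get_calibration(name): a dict with "camera_matrix" (3x3 intrinsics, pixels), "k1" (the pictures are not rectified: a ray, as slopes to the right and down, at radius r is drawn at 1 + k1 r^2 times it, then the intrinsics apply), "view" (4x4, takes a point from world to camera coordinates). Camera axes: x right, y up, looking along -z (the intrinsics and any distortion apply to the point x, -y, -z); pixel columns grow to the right and rows downward; lengths in m; the calibration is good to about 2 mm. A picture is of the moment at which its call begins: read the wrist's pose just before it. get_calibration takes no time and is no camera call; for the wrist camera it gives the pose at the moment of the call.
- job.sign_off(): hands the job in; it is judged then, once.
The state is a dict: "clock": time; "qpos": joint angles; "qd": joint speeds; "effort": joint torques, N m; "position": TCP position; "ee_rot": TCP orientation; "contact_force": force on the tool from outside, world axes, zero at the start; "moment": the same for the moment, N m; "width": finger opening in m; "gripper_force": force on a finger pad.
Only numpy, scipy, OpenCV 4.12 (cv2) and the standard library are available. Lean on these libraries where they do the work, as an engineer would, in place of code of your own. Each camera call takes 0.05 s, during which the arm holds its last target. There are 200 camera calls.

## Working session

There is one attempt and no reset: what is moved stays moved. The work goes in short steps, Python scripts to look and compute and a tool call to move; the robot and the scene stay as the last step left them, time stands still between calls to the robot, and variables do not carry over. Pictures are saved under pics/ and viewed, at most 10 in all, crops included, and the job is handed in when it is done.

Besides the shell and the picture viewer there is one more tool, called after "Request:" as a command line: name --argument value ..., lists and objects as JSON in quotes. drive_tool: Moves the arm, as the interface text tells. Its arguments: {"type":"object","properties":{"rows":{"type":"array"},"force":{"type":"number"}},"required":["rows"]}

```bash
mkdir -p pics; cat > h.py <<'E'
import numpy as np, cv2
from rig import manip, eyes, job
def cal(n):
    c=eyes.get_calibration(n); return np.array(c["camera_matrix"]),c["k1"],np.array(c["view"])
def proj(c,P):
    K,k,V=c; p=V[:3,:3]@np.array(P,float)+V[:3,3]; a=np.array([p[0],-p[1]])/-p[2]
    a=a*(1+k*(a@a)); return K[:2,:2]@a+K[:2,2]
def ray(c,uv):
    K,k,V=c; d=np.linalg.solve(K[:2,:2],np.array(uv,float)-K[:2,2]); a=d.copy()
    for _ in range(20): a=d/(1+k*(a@a))
    R=V[:3,:3]; return -R.T@V[:3,3], R.T@np.array([a[0],-a[1],-1])
def onz(c,uv,z):
    o,d=ray(c,uv); return o+d*(z-o[2])/d[2]
def tri(c1,u1,c2,u2):
    o,d=ray(c1,u1);p,e=ray(c2,u2); s=np.linalg.lstsq(np.c_[d,-e],p-o,rcond=None)[0]
    a=o+d*s[0];b=p+e*s[1]; return (a+b)/2,np.linalg.norm(a-b)
def save(n,f):
    im=eyes.get_image(n); cv2.imwrite(f'pics/{f}.png',im[:,:,::-1]); return im
E
python3 - <<'E'
from h import *
for n in ("top","scene"):
    save(n,n+"0"); c=cal(n); print(n,c)
a=cv2.imread('pics/top0.png');print(manip.get_state())
E
```

```text
top (array([[373.72601879,   0.        , 253.26396888],
       [  0.        , 373.72601879, 194.92058953],
       [  0.        ,   0.        ,   1.        ]]), -0.09128884055357621, array([[-0.00150113, -0.99995658, -0.00919701,  0.19158321],
       [ 0.98683136, -0.00296888,  0.16172526, -0.60977726],
       [-0.16174555, -0.00883313,  0.98679296, -0.78365499],
       [ 0.        ,  0.        ,  0.        ,  1.        ]]))
scene (array([[436.92502727,   0.        , 258.21338799],
       [  0.        , 436.92502727, 194.19042148],
       [  0.        ,   0.        ,   1.        ]]), -0.021956257683752665, array([[-0.66155058,  0.74973282,  0.01585982,  0.26972236],
       [-0.40607336, -0.37593159,  0.83293449,  0.20676184],
       [ 0.63044053,  0.54458804,  0.55314429, -1.47192344],
       [ 0.        ,  0.        ,  0.        ,  1.        ]]))
{'clock': 0.1, 'qpos': array([ 1.10098973e+00,  2.76530451e-01,  1.50599521e+00,  1.78112876e-05,
        1.36070194e+00, -1.20992387e-01]), 'qd': array([-0.00055448,  0.0015503 , -0.00495136,  0.00015062, -0.00303797,
        0.00077708]), 'effort': array([ 1.21391829e-03, -4.17699838e+01, -2.46404618e+01, -3.36488174e-04,
        5.91979857e-03, -3.23116365e-05]), 'position': array([0.19631701, 0.53997325, 0.24153145]), 'ee_rot': array([-2.46316741e-04,  1.73526044e-01,  9.84828941e-01, -7.79533706e-04]), 'contact_force': array([-0.41663786,  0.77294979,  0.22287107]), 'moment': array([0.09545566, 0.03468626, 0.00648089]), 'gripper_force': 0.0, 'width': 0.08531752461022915}
```

View pics/top0.png

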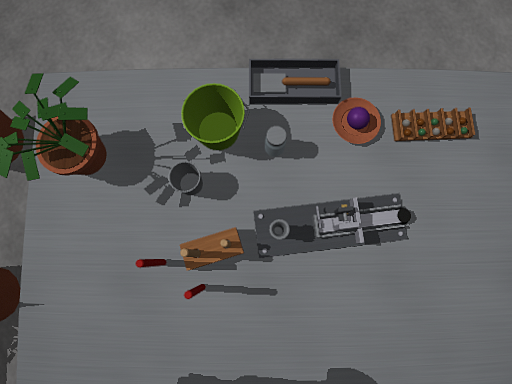

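View pics/scene0.png

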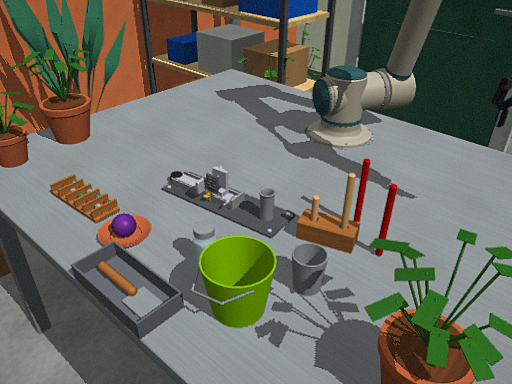

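Top: the block is at (212,249), with tops at (184,252) and (224,243). The stand runs from (255,230) to (408,215), with its tube at (280,229) and leg head at about (355,220).

Candidates for the long cane:
- **Wooden, left:** top (184,252), scene (351,175). It is the taller one.
- **Wooden, short:** top (224,243), scene (315,198).
- **Red rods:** top (140,263) and (188,294).
- **Wooden roll in the tray:** top (308,81).

I choose the left, taller wooden one and check it in a crop.

```bash
python3 - <<'E'
import cv2,numpy as np
t=cv2.imread('pics/top0.png')[185:275,165:425];s=cv2.imread('pics/scene0.png')[155:255,150:410]
cv2.imwrite('pics/crop.png',np.vstack([cv2.resize(t,None,fx=3,fy=3,interpolation=2),cv2.resize(s,None,fx=3,fy=3,interpolation=2)]))
E
```

```text
(no output)
```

View pics/crop.png

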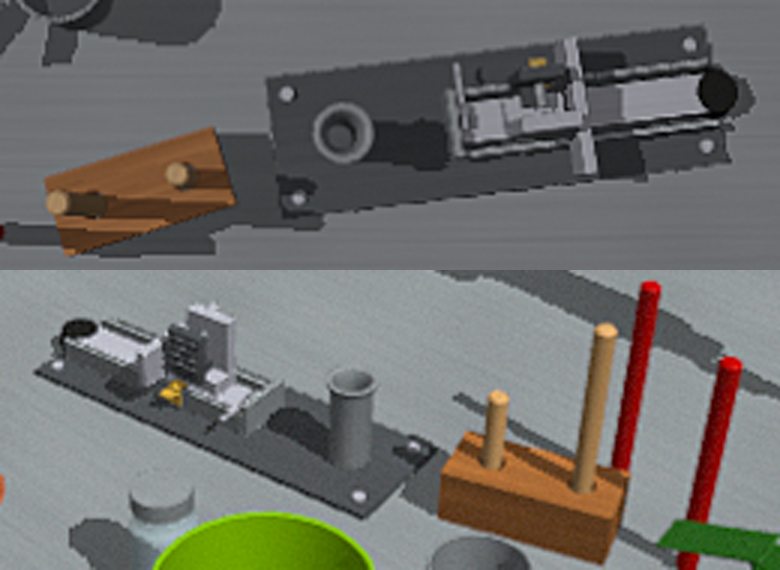

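The crop confirms the left, plain wood, taller cane. Its top is at about top (185,252.7) and scene (351.7,175.3). The tube mouth is at top (279.3,229), and the brass clip is at top (344.3,205.7).

```bash
python3 - <<'E'
from h import *
T=cal("top");S=cal("scene")
np.set_printoptions(precision=4,suppress=True)
for n,a,b in [("long",(185,252.7),(351.7,175.3)),("short",(225,243),(315.7,197.3)),("mouth",(279.3,229),(267.7,192)),("clip",(344.3,205.7),(207.3,196)),("redA",(138.5,263.5),(366,161)),("redB",(186.5,295),(392.5,186))]:
    print(n,*tri(T,a,S,b))
print("long z.18",onz(T,(185,252.7),.18),"mouth .082",onz(T,(279.3,229),.082),"short",onz(T,(225,243),.105),"clip",onz(T,(344.3,205.7),.028))
# plate corners: dark base plate mask
c=[(254,211),(260,256.7),(407.3,238.3),(400,194)]
P=np.array([onz(T,p,.006) for p in c]);print(P, P.mean(0))
d1=P[3]-P[0];d2=P[2]-P[1];print(np.linalg.norm(d1),np.linalg.norm(d2),np.arctan2(d1[1],d1[0]),np.arctan2(d2[1],d2[0]))
B=np.array([onz(T,(165+x/3,185+y/3),.045) for x,y in [(45,180),(212,127),(235,205),(68,256)]]);print("block",B)
e=B[1]-B[0];f=B[2]-B[3];print(np.arctan2(e[1],e[0]),np.arctan2(f[1],f[0]))
print("wrist",cal("wrist"))
E
```

```text
long [0.4809 0.3167 0.1758] 0.0014154332130930309
short [0.5014 0.2488 0.1003] 0.001677583937088151
mouth [0.5314 0.1356 0.0784] 0.0021671718489786424
clip [ 0.5869 -0.0164  0.0258] 0.00527727689134429
redA [0.4746 0.3653 0.2297] 0.047148552385793366
redB [0.3862 0.345  0.1166] 0.049536193370775236
long z.18 [0.4812 0.3153 0.18  ] mouth .082 [0.5318 0.1349 0.082 ] short [0.5017 0.2477 0.105 ] clip [ 0.5883 -0.018   0.028 ]
[[ 0.5794  0.1889  0.006 ]
 [ 0.4737  0.1754  0.006 ]
 [ 0.5136 -0.1697  0.006 ]
 [ 0.6187 -0.1586  0.006 ]] [0.5463 0.009  0.006 ]
0.3497243009668311 0.3473219765481091 -1.4583344745491957 -1.4558193130254844
block [[0.4992 0.3526 0.045 ]
 [0.5384 0.2294 0.045 ]
 [0.4812 0.2123 0.045 ]
 [0.444  0.3343 0.045 ]]
-1.2634201607577158 -1.2751504903619482
wrist (array([[339.9178,   0.    , 256.7887],
       [  0.    , 339.9178, 192.2728],
       [  0.    ,   0.    ,   1.    ]]), 0.005774531909494846, array([[ 0.3418,  0.9398, -0.0009, -0.5745],
       [-0.8948,  0.3252, -0.306 ,  0.0406],
       [-0.2872,  0.1054,  0.952 , -0.3804],
       [ 0.    ,  0.    ,  0.    ,  1.    ]]))
```

```bash
python3 - <<'E'
from h import *
np.set_printoptions(precision=4,suppress=True)
T=cal("top");S=cal("scene")
print(tri(T,(138.5,263.5),S,(392.5,186)),tri(T,(186.5,295),S,(366,161)))
K,k,V=cal("wrist"); print(-V[:3,:3].T@V[:3,3])
# leg head / pointer: crossbar & head estimate in stand frame
x=np.array([np.cos(-1.457),np.sin(-1.457)]);y=np.array([-x[1],x[0]]);o=np.array([.5317,.1353])+.09*x
print("O",o)
for n,p,z in [("clip",(344.3,205.7),.029),("bar+y",(165+571/3,185+40/3),.067),("bar-y",(165+588/3,185+174/3),.067),("cap",(165+717/3,185+90/3),.04),("thumbtop",(165+540/3,185+95/3),.086)]:
    d=onz(T,p,z)[:2]-o; print(n,d@x,d@y)
E
```

```text
(array([0.4616, 0.4011, 0.1776]), np.float64(0.003303326107993965)) (array([0.4053, 0.3099, 0.1762]), np.float64(0.003946437935778696))
[0.1235 0.5667 0.374 ]
O [0.5419 0.0459]
clip 0.06849427157632067 0.038678488007390134
bar+y 0.08571686641952775 0.047903025648305765
bar-y 0.08283161680456087 -0.04988804528019714
cap 0.1986281226615978 0.00029442411109858617
thumbtop 0.05208974772160392 0.009243089788383597
```

Request:
drive_tool --rows '[[[0, 0, -0.18], [0, 0, 3], 8.5], [[0, 0, -0.18], [0, 0, 4], 8.5], [[0, 0, -0.18], [0, 0, 2], 8.5], [[0, 0, -0.18], [0, 0, 0], 8.5], [[0, 0, -0.18], [0, 0, 0], 8.5]]'

```text
clock: 0.72
position: [0.1965, 0.5403, 0.3322]
ee_rot: [0.0, 0.587, 0.81, -0.0]
contact_force: [1.0, 0.1, -1.4]
width: 0.0847
gripper_force: 0.0
```

Request:
drive_tool --rows '[[[0, 0, -0.02], [4.75, -3.75, 0], 5], [[0, 0, 0], [4.75, -3.75, 0], 5], [[0, 0, 0], [4.75, -3.75, 0], 5], [[0, 0, 0], [4.75, -3.75, 0], 5], [[0, 0, 0], [4.75, -3.75, -1], 5], [[0, 0, 0], [4.7, -3.75, -2], 5], [[0, 0, 0], [0, 0, 0], 5], [[0, 0, 0], [0, 0, 0], 5]]'

```text
clock: 1.72
position: [0.48, 0.316, 0.3022]
ee_rot: [-0.001, 0.593, 0.805, -0.0]
contact_force: [0.0, -1.3, -0.6]
width: 0.0499
gripper_force: 0.0
```

```bash
python3 - <<'E'
from h import *
s=manip.get_state();print(s["position"],s["ee_rot"])
c=cal("wrist");im=save("wrist","w1")
print(proj(c,(.4812,.3153,.18)),proj(c,(.5317,.135,.082)),proj(c,s["position"]))
E
```

```text
[0.47999193 0.31597851 0.30222723] [-7.17824275e-04  5.92966322e-01  8.05226847e-01 -3.88855114e-04]
[257.22147221 189.0377625 ] [252.83486333 311.23163988] [255.19131444 268.80401044]
```

View pics/w1.png

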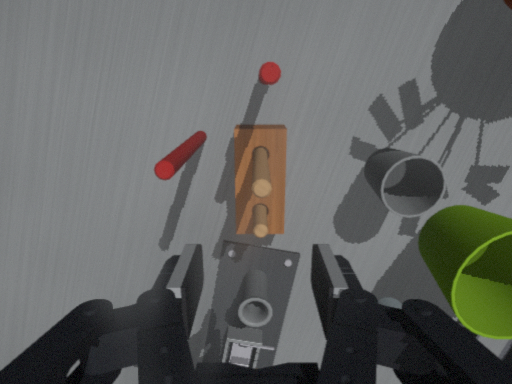

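The picture shows the long cane's top at (262,187), the short one at (260,231), the tube mouth at about (256,312) and the block square to the image. I'll refine the positions from this.

```bash
python3 - <<'E'
from h import *
c=cal("wrist");np.set_printoptions(precision=4,suppress=True)
im=cv2.imread('pics/w1.png').astype(int)
# cane-top blob: brighter tan disc
hsv=cv2.cvtColor(im.astype(np.uint8),cv2.COLOR_BGR2HSV)
r=im[175:200,245:280]; print(hsv[187,262],hsv[165,262],hsv[150,245])
m=((hsv[...,2]>hsv[187,262][2]-15)&(hsv[...,0]>8)&(hsv[...,0]<30)).astype(np.uint8);m[:170]=0;m[203:]=0
n,l,st,ce=cv2.connectedComponentsWithStats(m)
i=1+st[1:,4].argmax();print(st[i],ce[i])
print("cane",onz(c,ce[i],.18),onz(c,(262,187.5),.18))
print("mouth",onz(c,(255.5,312),.082))
T=cal("top");S=cal("scene");print("w+top",tri(c,(262,187.5),T,(185,252.7)),"w+scene",tri(c,(262,187.5),S,(351.7,175.3)))
E
```

```text
[ 16  98 169] [ 15  98 130] [ 12 129 140]
[254 179  18  17 221] [262.095  187.3529]
cane [0.4843 0.3182 0.18  ] [0.4843 0.3181 0.18  ]
mouth [0.5354 0.1353 0.082 ]
w+top (array([0.483 , 0.3165, 0.1756]), np.float64(0.003531115592555109)) w+scene (array([0.4842, 0.3184, 0.1784]), np.float64(0.0014847152174827904))
```

Request:
drive_tool --rows '[[[0, 0, 0], [0.35, 0.15, -3], 5], [[0, 0, 0], [0, 0, -5], 5], [[0, 0, 0], [0, 0, -5], 5], [[0, 0, 0], [0, 0, -3.7], 5], [[0, 0, 0], [0, 0, 0], 5], [[0, 0, 0], [0, 0, 0], 5]]'

```text
clock: 2.52
position: [0.4844, 0.3189, 0.1376]
ee_rot: [0.001, 0.592, 0.806, 0.002]
contact_force: [0.5, 0.5, 0.1]
width: 0.0498
gripper_force: 0.0
```

```bash
python3 - <<'E'
from h import *
s=manip.get_state();print(s["position"],s["ee_rot"])
c=cal("wrist");im=save("wrist","w2")
for z in (.12,.18):print(proj(c,(.4835,.3175,z)))
E
```

```text
[0.48443607 0.31888691 0.13756353] [7.38634196e-04 5.92031065e-01 8.05913307e-01 1.55344427e-03]
[252.55497991 252.09793206]
[251.1032502  339.94590535]
```

View pics/w2.png

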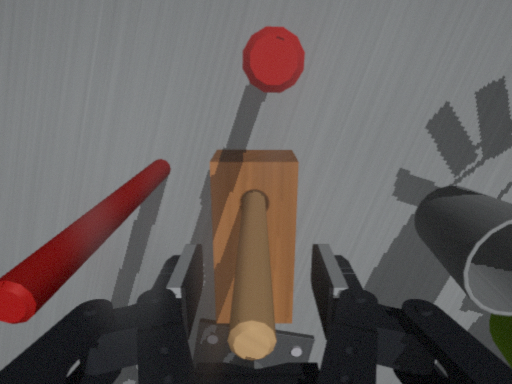

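The cane is centred between the pads, with its top at (252,339). Closing.

Request:
drive_tool --rows '[[[0, 0, 0], [0, 0, 0], 1], [[0, 0, 0], [0, 0, 0], 1], [[0, 0, 0], [0, 0, 0], 1], [[0, 0, 0], [0, 0, 0], 1], [[0, 0, 0], [0, 0, 0], 1], [[0, 0, 0], [0, 0, 0], 1]]' --force 25

```text
clock: 3.32
position: [0.484, 0.3175, 0.137]
ee_rot: [0.0, 0.593, 0.805, 0.001]
contact_force: [-1.6, -0.2, 6.1]
width: 0.0155
gripper_force: 24.3
```

Request:
drive_tool --rows '[[[0, 0, 0], [0, 0, 2], 1], [[0, 0, 0], [0, 0, 4], 1], [[0, 0, 0], [0, 0, 5], 1], [[0, 0, 0], [0, 0, 4], 1], [[0, 0, 0], [1.2, -4.5, 0], 1], [[0, 0, 0], [1.2, -4.5, 0], 1], [[0, 0, 0], [1.3, -4.6, 0], 1], [[0, 0, 0], [1.3, -4.6, 0], 1]]'

```text
clock: 4.32
position: [0.5342, 0.1339, 0.2858]
ee_rot: [0.0, 0.593, 0.805, 0.0]
contact_force: [1.2, 0.4, -0.0]
width: 0.0156
gripper_force: 24.6
```

Request:
drive_tool --rows '[[[0, 0, 0], [0, 0, -2], 1], [[0, 0, 0], [0, 0, -2], 1], [[0, 0, 0], [0, 0, 0], 1], [[0, 0, 0], [0, 0, 0], 1]]'

```text
clock: 4.82
position: [0.5343, 0.1355, 0.2463]
ee_rot: [0.0, 0.593, 0.805, 0.0]
contact_force: [-0.5, 0.7, 0.4]
width: 0.0153
gripper_force: 24.6
```

```bash
python3 - <<'E'
from h import *
s=manip.get_state();print(s["position"],s["ee_rot"])
w=save("wrist","w3");t=save("top","t3");sc=save("scene","s3")
def z(im,x,y,k,w,h): return cv2.resize(im[y:y+h,x:x+w,::-1],None,fx=k,fy=k,interpolation=2)
a=z(w,190,180,3,130,190);b=z(sc,200,110,3,130,190)
cv2.imwrite('pics/c3.png',np.hstack([a,b]))
E
```

```text
[0.53432235 0.13553077 0.24634956] [4.72362651e-04 5.92640255e-01 8.05467005e-01 4.57284984e-04]
```

View pics/c3.png

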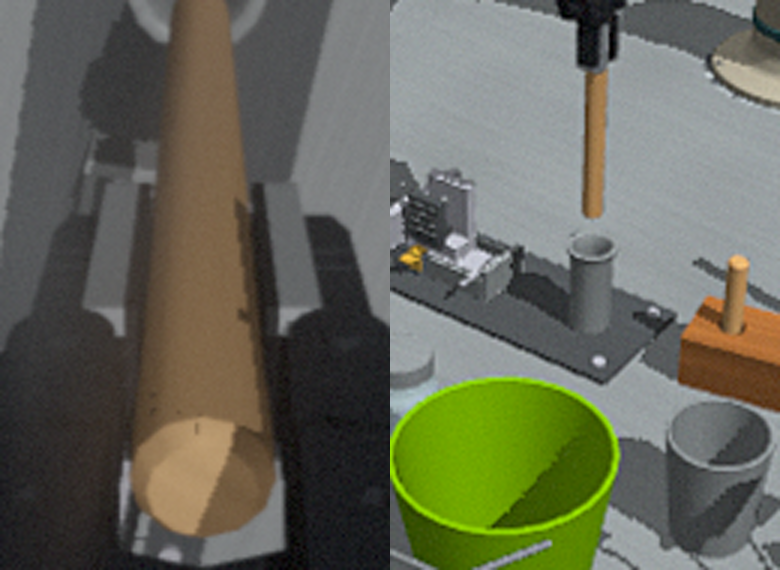

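The wrist and scene views both show the foot over the mouth: scene crop foot at (593,215), mouth at (592,247). Lowering.

Request:
drive_tool --rows '[[[0, 0, 0], [0, 0, -1.5], 1], [[0, 0, 0], [0, 0, -1.5], 1], [[0, 0, 0], [0, 0, -1.5], 1], [[0, 0, 0], [0, 0, -1.5], 1], [[0, 0, 0], [0, 0, 0], 1]]'

```text
clock: 5.6
position: [0.5328, 0.1352, 0.1837]
ee_rot: [-0.001, 0.593, 0.805, -0.001]
contact_force: [0.0, 0.4, 0.1]
width: 0.0153
gripper_force: 24.6
```

Request:
drive_tool --rows '[[[0, 0, 0], [0, 0, -1], 1], [[0, 0, 0], [0, 0, -1], 1], [[0, 0, 0], [0, 0, -0.6], 1], [[0, 0, 0], [0, 0, 0], 1], [[0, 0, 0], [0, 0, 0], 1]]'

```text
clock: 6.22
position: [0.5341, 0.1354, 0.1598]
ee_rot: [0.0, 0.593, 0.805, 0.0]
contact_force: [1.0, 0.4, 0.2]
width: 0.0156
gripper_force: 24.6
```

Foot about 5 mm above the floor with no side force. Releasing, then rising clear.

Request:
drive_tool --rows '[[[0, 0, 0], [0, 0, 0], 5], [[0, 0, 0], [0, 0, 0], 5], [[0, 0, 0], [0, 0, 0], 5], [[0, 0, 0], [0, 0, 0], 5], [[0, 0, 0], [0, 0, 4], 6], [[0, 0, 0], [0, 0, 5], 7], [[0, 0, 0], [0, 0, 5], 8], [[0, 0, 0], [0, 0, 0], 8.5]]'

```text
clock: 7.22
position: [0.5362, 0.1357, 0.3043]
ee_rot: [0.004, 0.593, 0.805, 0.003]
contact_force: [0.2, -0.1, -0.1]
width: 0.085
gripper_force: 0.0
```

```bash
python3 - <<'E'
from h import *
np.set_printoptions(precision=4,suppress=True)
s=manip.get_state();print(s["position"],s["ee_rot"])
sc=save("scene","s4");S=cal("scene");W=cal("wrist");w=save("wrist","w4")
print("pred top if seated: scene",proj(S,(.534,.135,.198)),"wrist",proj(W,(.534,.135,.198)))
x=np.array([np.cos(-1.457),np.sin(-1.457)]);y=np.array([-x[1],x[0]])
for im,(u,v) in((sc,proj(S,(.534,.135,.198))),(w,proj(W,(.534,.135,.198)))):
    h=cv2.cvtColor(im,cv2.COLOR_RGB2HSV);m=((h[...,0]>8)&(h[...,0]<25)&(h[...,1]>60)&(h[...,2]>150)).astype(np.uint8)
    a=np.zeros_like(m);u,v=int(u),int(v);a[max(v-30,0):v+40,u-25:u+25]=1;q=np.argwhere(m*a);print(len(q),q.min(0)if len(q) else 0,q.max(0)if len(q) else 0)
a=cv2.resize(w[150:384,140:380,::-1],None,fx=1.6,fy=1.6);b=cv2.resize(sc[110:270,150:310,::-1],(374,374))
cv2.imwrite('pics/c4.png',np.hstack([a,b]))
E
```

```text
[0.5362 0.1357 0.3043] [0.0036 0.5927 0.8054 0.0034]
pred top if seated: scene [267.7587 146.4427] wrist [253.8145 195.3702]
150 [145 265] [185 271]
238 [187 248] [204 265]
```

View pics/c4.png

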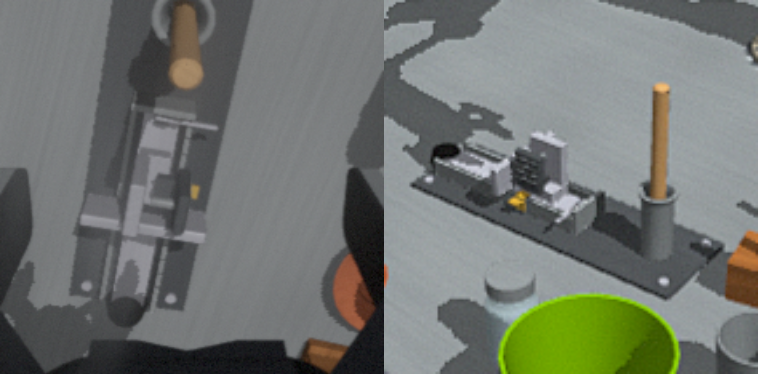

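The cane is seated: its top is where predicted in both views. In the wrist crop the pointer tip is near (216,127), the clip at (195,191), the crossbar at about y=225 and the ribbed paddle at (181,200).

```bash
python3 - <<'E'
from h import *
np.set_printoptions(precision=4,suppress=True)
W=cal("wrist")
f=lambda x,y,z:onz(W,(140+x/1.6,150+y/1.6),z)[:2]
a=-1.457;x=np.array([np.cos(a),np.sin(a)]);y=np.array([-x[1],x[0]])
m=f(184,15,.082);o=m+.09*x;print("mouth",m,"O",o)
for n,q in [("ptr",f(216,127,.03)),("clip",f(195,191,.029)),("barL",f(81,213,.067)),("barR",f(206,236,.067)),("s1",f(87,286,.008)),("s2",f(171,299,.008))]:
    print(n,q,(q-o)@x,(q-o)@y)
p=f(216,127,.03);print("leg_grip",p+.055*x-.045*y)
E
```

```text
mouth [0.5325 0.1369] O [0.5427 0.0475]
ptr [0.5874 0.0459] 0.0065885329198808965 0.04426173421019561
clip [ 0.5891 -0.0153] 0.06757095134351203 0.03894993973104997
barL [ 0.5036 -0.0384] 0.08082548709351534 -0.04860882197558184
barR [ 0.602  -0.0295] 0.08318270065962373 0.050156737219145375
s1 [ 0.5267 -0.1533] 0.1976314493221122 -0.03866969103706637
s2 [ 0.6063 -0.1442] 0.19761104893598572 0.04148159856828695
leg_grip [ 0.549  -0.0138]
```

Request:
drive_tool --rows '[[[0, 0, -0.09], [0.4, -5, 0], 8], [[0, 0, -0.098], [0.5, -5, 0], 8], [[0, 0, 0], [0.4, -5, -4], 7.6], [[0, 0, 0], [0, 0, -5], 7.6], [[0, 0, 0], [0, 0, -2], 7.6], [[0, 0, 0], [0, 0, 0], 7.6], [[0, 0, 0], [0, 0, 0], 7.6]]'

```text
clock: 8.2
position: [0.547, -0.0132, 0.1907]
ee_rot: [0.0, 0.666, 0.746, 0.0]
contact_force: [0.4, -0.4, 0.8]
width: 0.0761
gripper_force: 0.0
```

```bash
python3 - <<'E'
from h import *
np.set_printoptions(precision=4,suppress=True)
s=manip.get_state();print(s["position"],s["ee_rot"])
W=cal("wrist");np.save('w5cal.npy',np.array([W[0],W[0]*0+W[1],W[2][:3,:3],np.c_[W[2][:3,3],[0]*3,[0]*3]]))
w=save("wrist","w5")
cv2.imwrite('pics/c5.png',cv2.resize(w[84:384,56:456,::-1],(800,600),interpolation=2))
E
```

```text
[ 0.547  -0.0132  0.1907] [0.     0.6656 0.7463 0.0001]
```

View pics/c5.png

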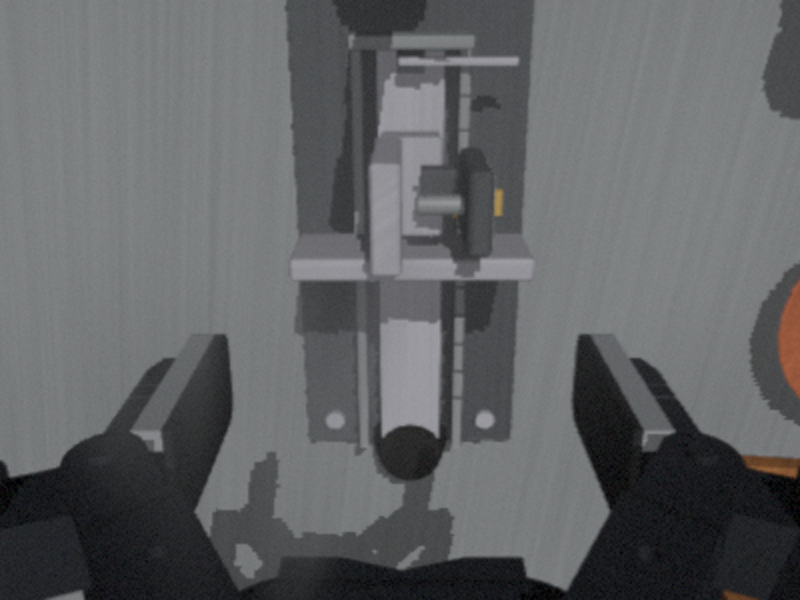

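Pointer tip at crop (518,61), clip at (499,202), thumb-plate top's outer edge at (372,215), paddle's outer edge at (493,205), crossbar's top edge at y≈260.

```bash
python3 - <<'E'
from h import *
np.set_printoptions(precision=4,suppress=True)
W=cal("wrist");p0=manip.get_state()["position"]
f=lambda x,y,z:onz(W,(56+x/2,84+y/2),z)[:2]
a=-1.457;x=np.array([np.cos(a),np.sin(a)]);y=np.array([-x[1],x[0]])
for n,q in [("ptr",f(518,61,.03)),("clip",f(499,202,.029)),("cliptop",f(499,189,.029)),("clipbot",f(499,215,.029)),("thumb out near",f(372,160,.086)),("thumb out far",f(372,274,.086)),("paddle in x",f(490,256,.086)),("barL",f(291,258,.067)),("barR",f(533,260,.067)),("s1",f(335,420,.008)),("s2",f(485,420,.008))]:
    print(n,(q-p0[:2])@x,(q-p0[:2])@y)
E
```

```text
ptr -0.05285228332536008 0.0502792515520095
clip 0.00963466811867818 0.04516304553067219
cliptop 0.0035360874150700402 0.04489265393048926
clipbot 0.015808185099267395 0.045436572324184354
thumb out near -0.023017052769660925 -0.009637655021683768
thumb out far 0.021021086026096078 -0.010202608683290799
paddle in x 0.013760719006937209 0.034075633932407264
barL 0.02193859783424609 -0.04372068383960768
barR 0.022840055693569356 0.054257711542452465
s1 0.13852203032654684 -0.03472154450186317
s2 0.1385971263574053 0.04620235991852664
```

Request:
drive_tool --rows '[[[0, 0, 0], [0.53, 0.2, -2], 7.6], [[0, 0, 0], [0, 0, -3], 7.6], [[0, 0, 0], [0, 0, -3], 7.6], [[0, 0, 0], [0, 0, -3], 7.6], [[0, 0, 0], [0, 0, -2], 7.6], [[0, 0, 0], [0, 0, -0.7], 7.6], [[0, 0, 0], [0, 0, 0], 7.6], [[0, 0, 0], [0, 0, 0], 7.6]]'

```text
clock: 9.25
position: [0.5531, -0.0114, 0.0548]
ee_rot: [0.001, 0.666, 0.746, 0.001]
contact_force: [-0.2, 0.4, -0.0]
width: 0.076
gripper_force: 0.0
```

```bash
python3 - <<'E'
from h import *
s=manip.get_state();print(s["position"],s["ee_rot"],s["contact_force"])
w=save("wrist","w6");cv2.imwrite('pics/w6.png',cv2.resize(w[:,:,::-1],(800,600)))
E
```

```text
[ 0.55307962 -0.01136589  0.05482546] [1.05902396e-03 6.65635509e-01 7.46275920e-01 7.06766042e-04] [-0.17324145  0.37579263 -0.04482769]
```

View pics/w6.png

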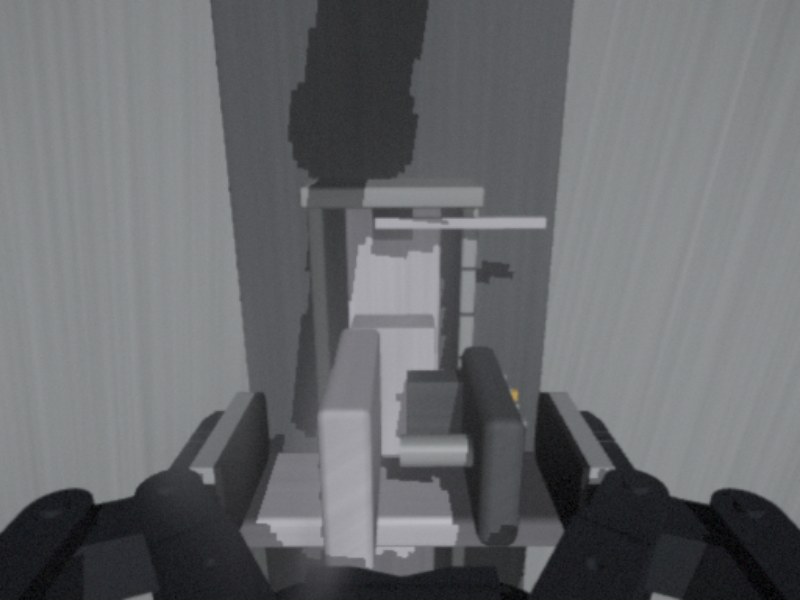

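The fingers straddle the head inside the crossbar, with a gap on both sides. Now drawing the leg out.

Request:
drive_tool --rows '[[[0, 0, 0], [0.12, -1, 0], 7.6], [[0, 0, 0], [0.12, -1, 0], 7.6], [[0, 0, 0], [0.12, -1, 0], 7.6], [[0, 0, 0], [0.11, -1, 0], 7.6], [[0, 0, 0], [0.11, -1, 0], 7.6], [[0, 0, 0], [0.11, -1, 0], 7.6], [[0, 0, 0], [0.06, -0.5, 0], 7.6], [[0, 0, 0], [0, 0, 0], 7.6]]'

```text
clock: 10.3
position: [0.56, -0.077, 0.0537]
ee_rot: [0.0, 0.666, 0.746, 0.0]
contact_force: [0.6, 3.2, 1.4]
width: 0.0759
gripper_force: 1.6
```

```bash
python3 - <<'E'
from h import *
s=manip.get_state();print(s["position"],s["contact_force"])
w=save("wrist","w7");c=np.ascontiguousarray(w[84:384,56:456,::-1]);cv2.imwrite('pics/c7.png',cv2.resize(c,(800,600),interpolation=2))
E
```

```text
[ 0.56002084 -0.07704863  0.05366397] [0.55819743 3.16688214 1.4136514 ]
```

View pics/c7.png

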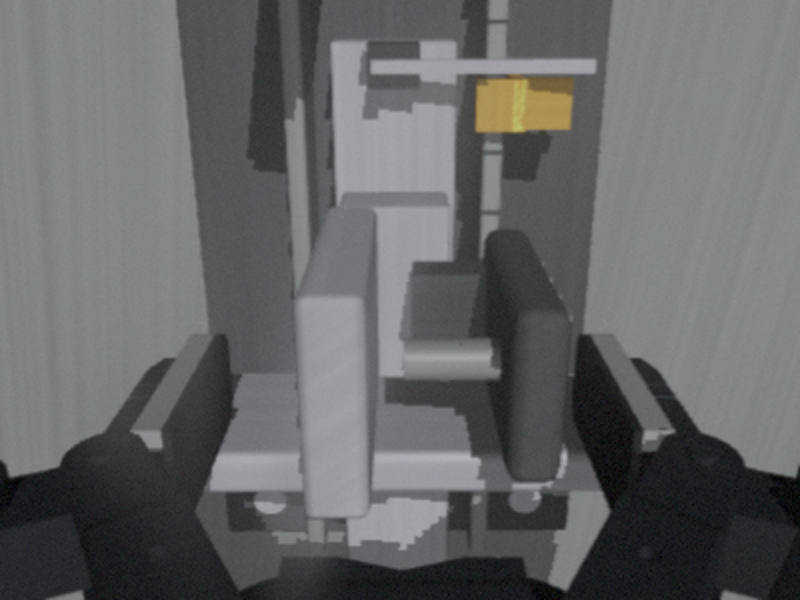

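The pointer is at y=66 and the brass clip spans 79–131 (12 mm), so about 9 mm more is needed.

Request:
drive_tool --rows '[[[0, 0, 0], [0.05, -0.45, 0], 7.6], [[0, 0, 0], [0.05, -0.45, 0], 7.6], [[0, 0, 0], [0, 0, 0], 7.6], [[0, 0, 0], [0, 0, 0], 7.6], [[0, 0, 0], [0, 0, 0], 7.6]]'

```text
clock: 10.98
position: [0.5608, -0.0852, 0.0536]
ee_rot: [0.0, 0.666, 0.746, 0.0]
contact_force: [2.0, 2.7, 1.4]
width: 0.076
gripper_force: 1.7
```

```bash
cat > chk.py <<'E'
from h import *
import sys
s=manip.get_state();print(s["position"],s["contact_force"])
w=save("wrist",sys.argv[1]);h=cv2.cvtColor(w,cv2.COLOR_RGB2HSV)
m=((h[...,0]>12)&(h[...,0]<32)&(h[...,1]>120)&(h[...,2]>90));m[:60]=0;m[200:]=0;m[:,:250]=0;m[:,380:]=0
q=np.argwhere(m);a,b=q.min(0),q.max(0);print("clip rows/cols",a,b)
col=b[1]+4;g=w[80:180,col-1:col+2].mean((1,2));i=g.argmax();print("pointer row",80+i,np.round(g[max(0,i-6):i+7]))
E
python3 chk.py w8
```

```text
[ 0.56078577 -0.08522335  0.05357669] [1.98911769 2.71889377 1.37662201]
clip rows/cols [104 295] [131 343]
pointer row 118 [ 98. 129. 161. 163. 162. 164. 165. 161. 148.  99.  90.  89.  87.]
```

The pointer is centred at row 116.5 and the clip's middle at 117.5, so it's over the clip with the cam open. Pinching in steps.

Request:
drive_tool --rows '[[[0, 0, 0], [0, 0, 0], 6.5], [[0, 0, 0], [0, 0, 0], 5.8], [[0, 0, 0], [0, 0, 0], 5], [[0, 0, 0], [0, 0, 0], 4.5], [[0, 0, 0], [0, 0, 0], 4.5]]' --force 25

```text
clock: 11.65
position: [0.5642, -0.0853, 0.0548]
ee_rot: [0.003, 0.666, 0.746, 0.003]
contact_force: [7.1, 5.2, 3.6]
width: 0.0451
gripper_force: 5.1
```

```bash
python3 chk.py w9
```

```text
[ 0.56416902 -0.08525356  0.05481205] [7.13766885 5.2092188  3.62348346]
clip rows/cols [103 287] [130 334]
pointer row 116 [ 86.  91. 113. 147. 161. 162. 163. 163. 162. 154. 121.  93.  89.]
```

Request:
drive_tool --rows '[[[0, 0, 0], [0, 0, 0], 4], [[0, 0, 0], [0, 0, 0], 3.5], [[0, 0, 0], [0, 0, 0], 3], [[0, 0, 0], [0, 0, 0], 2.5], [[0, 0, 0], [0, 0, 0], 2.5], [[0, 0, 0], [0, 0, 0], 2.5], [[0, 0, 0], [0, 0, 0], 2.5]]'

```text
clock: 12.58
position: [0.5591, -0.0855, 0.0555]
ee_rot: [-0.001, 0.666, 0.746, -0.001]
contact_force: [-4.9, 3.1, 15.6]
width: 0.0316
gripper_force: 26.5
```

```bash
python3 chk.py w10
```

```text
[ 0.55906508 -0.0854969   0.05547306] [-4.89490103  3.09740299 15.56128179]
clip rows/cols [103 298] [131 346]
pointer row 116 [ 90.  89. 106. 141. 161. 164. 164. 163. 163. 154. 122.  91.  87.]
```

The width is 31.6 mm, so the cam is shut, with the pointer still mid-clip. I'll do a brief settle, one last check and hand in.

Request:
drive_tool --rows '[[[0, 0, 0], [0, 0, 0], 2.5], [[0, 0, 0], [0, 0, 0], 2.5], [[0, 0, 0], [0, 0, 0], 2.5], [[0, 0, 0], [0, 0, 0], 2.5]]'

```text
clock: 13.12
position: [0.5591, -0.0855, 0.0555]
ee_rot: [-0.001, 0.666, 0.746, -0.001]
contact_force: [-6.0, 2.9, 14.9]
width: 0.0316
gripper_force: 26.5
```

```bash
python3 chk.py w11 && python3 -c "
from h import *
s=manip.get_state();print(s['width'],s['gripper_force'],abs(s['qd']).max());print(job.sign_off())"
```

```text
[ 0.55905387 -0.08550783  0.0554623 ] [-5.9929747   2.90891335 14.9007369 ]
clip rows/cols [103 298] [131 346]
pointer row 117 [ 90. 108. 141. 161. 163. 163. 163. 163. 152. 121.  92.  88.  88.]
0.0313772455654555 26.51033543050289 0.0012655035054761486
the job is handed in; nothing more can be done
None
```

The job is handed in at about 13 s: the long cane stands in the tube, the leg is held with its pointer about 0.5 mm from the clip's middle, and the cam is pinched shut (fingers at 31 mm, 26 N); no verdict came back.

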